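# Seat a pine block in a drilling jig and lock the cam

## Task

Get the pine block ready for drilling: push it along the jig's board, in under the drill bush plate, until it sits hard against the fence and the end stop, then swing the cam lever round as far as it goes so that the cam clamps the block. Do it all by pushing with the fingertips: never take the block or the lever's knob between the fingers and do not lift or tip the block, and leave the tools and small parts lying beside the jig where they are.

Things in the scene. Friction and masses are not known exactly. Their poses are not given: they have to be found in the camera images.
- drill_jig: Drilling jig screwed to the worktop: plywood board 200 (x) x 330 (y) x 12 mm thick with a fence, end stop, bush plate and cam. Origin at the centre of the board's underside, z up; its far (+x) side carries the fence, its +y (left) end the end stop.
- fence (a point): Middle of the fence's inner face, 15 mm above the board. The dark hardwood fence is 25 mm thick, 30 mm high above the board and runs along the jig's y for 285 mm; the block goes on its -x side.
- stop (a point): Middle of the end stop's inner face, 22.5 mm above the board, at the height of the block's middle. The dark hardwood stop is 75 mm wide (x), 20 mm thick (y), 49 mm high above the board; the block goes on its -y side.
- bush (a point): Top centre of the steel drill bush, 74 mm above the worktop, in an aluminium plate that lies on stop and fence: plate 75 (x) x 60 (y) x 8 mm, reaching 40 mm from the stop over the block, underside 61 mm above the worktop, 4 mm above the block.
- block_center (a point): Centre of the loose pine block, 45 (x) x 120 (y) x 45 mm high, 0.08 to 0.17 kg, that lies flat on the board, off the fence and short of the stop. Its y axis runs along its length.
- seat (a point): Centre of the place that the block fills when it sits against the fence and the end stop (34.5 mm above the worktop). Axes are the jig's: fence towards +x, end stop towards +y.
- pivot (a point): Point on the board's top under the vertical pivot of the cam, in front of (-x) the seat, at x = -1, y = +70 mm of the jig. The dark steel cam on it is a disc of 22 mm radius set 8 mm off the pivot, standing from 4.5 to 24.5 mm above the board. The pivot sits on a spring slide (its guide and housing under 15 mm high) that gives up to 4 mm away from the block. Open, the cam clears a block against the fence.
- knob (a point): Middle of the upright black knob (20 mm across, 40 mm high, from 42.5 to 82.5 mm above the worktop) at the end of the flat steel lever, 80 mm from the pivot. The lever's flat bar lies 36.5 to 42.5 mm above the worktop.
- cam_lever (a joint): Angle of the cam lever, rad. Starts open at 0 to 0.6. At 0 the lever points 120 degrees counterclockwise (seen from above) from the jig's +x axis; it grows counterclockwise, the knob passing on the robot's side of the pivot. The cam meets a seated block at about 2.1 and the lever ends at 2.35. It stays where it is left; 2 N at the knob moves it, 6 to 10 N lock it.
- block: The same pine block; origin at the centre of its underside, y along its length, z up.
- spanner: Combination spanner, 210 mm long, lying beside the jig; bystander. Origin at the centre of its underside.
- hex_key: Black hex key, 83 mm long, lying in front of the jig; bystander. Origin at the centre of its underside.
- pencil: Flat carpenter's pencil, 168 mm long, lying in front of the jig; bystander. Origin at the centre of its underside.
- tape_measure: Tape measure, 79 x 43 x 66 mm high, standing beside the jig; bystander. Origin at the centre of its underside.
- bolt: M10 bolt, 37 mm tall, standing on its head beside the jig; bystander. Origin at the centre of its underside.
- nut: M12 nut, 22 mm wide, 9 mm high, lying beside the jig; bystander. Origin at the centre of its underside.
There are look-alikes about, which are no part of the job. What is meant by the block is not yellow, and is the smaller of those in its own colour.

How it is judged:
At the end, for the whole second after the job is handed in: The block lies flat on the board within 2.5 mm of the place against both fence and end stop and in line with the fence within 0.03 rad; the cam lever is past 2.2 rad and the cam presses on the block with more than 4 N; block at rest (x of block_center in the frame of seat between -0.0025 and 0.0025 m and y of block_center in the frame of seat between -0.0025 and 0.0025 m and z of block_center in the frame of seat between -0.003 and 0.003 m and angle between the y axis of block_center and the y axis of seat, either way round below 0.03 rad and angle between block_center's own z axis and vertical below 0.05 rad and value of joint cam_lever above 2.2 rad and contact force between cam_lever and block above 4 N and linear speed of block below 0.01 m/s); the robot touches nothing.
It fails at once if the block is lifted more than 10 mm off the board (z of block_center in the frame of seat above 0.01 m).
It fails at once if the block is tipped (angle between block_center's own z axis and vertical above 0.25 rad).
It fails at once if the block is taken between the fingers (x of the grasp point in the frame of block_center between -0.017 and 0.017 m and y of the grasp point in the frame of block_center between -0.055 and 0.055 m and z of the grasp point in the frame of block_center below 0.028 m).
It fails at once if the knob is taken between the fingers (distance between the grasp point and knob below 0.012 m).
It fails at once if a tool or part beside the jig is moved more than 30 mm (distance of any of spanner, hex_key, pencil, tape_measure, bolt, nut from where it was at the start of the episode above 0.03 m).
It also fails if it takes over 64 s, if anything falls off the work surface, if the arm or the gripper's body presses on something with over 40 N, if the wrist force passes 120 N, or if a joint passes its speed limit or range.

## Robot

A 6-joint arm with a two-finger parallel gripper is mounted at the origin on a cart in front of the work surface, level with it; the furniture and walls round the work are solid. World frame = base frame: x ahead of the robot, y to its left, z up, the work surface at z = 0. Lengths are in m, angles in rad, forces in N, time in s.
With the tool pointing down it reaches from about 0.35 to 0.775 m from the base axis. Payload 7.3 kg.
Tool frame: the origin (TCP) lies midway between the tips of the shut fingers; the grasp point (between the pads) lies 19 mm behind it (robot.tcp_to_grasp is the distance from the TCP to the grasp point, in m); x points along the fingers, z is the direction in which the jaws open and shut, and the axes are right-handed (so a half turn about x gives the same grasp; the last joint's range is limited). The gripper opens to 92 mm and grips with 3 to 60 N. Pads are 19 mm wide; open, the fingers measure 130 mm over their backs; the gripper's body (75 mm by 190 mm) begins 47 mm behind the grasp point.
Start: joints at [0.987, 0.342, 1.524, -0, 1.275, -0.146], TCP at [0.223, 0.476, 0.227] pointing down, gripper open.
Joint ranges: [-2.53, 2.53], [-0.77, 2.02], [0.04, 2.7], [-1, 4.14], [0.28, 2.66], [-3.11, 3.11]. Speed limits (rad/s): [2.57, 2.57, 3.14, 3.14, 3.14, 3.14].

## Interface

Orientations are given as [roll, pitch, yaw] about the fixed x, y, z axes, in that order (R = Rz(yaw) Ry(pitch) Rx(roll)).
In Python, from cell import robot gives the robot as it stands.
- The arm moves only by the tool move_arm, never from a script. Its argument "deltas" is a list of rows, each an object with "dp": the shift along the tool's x, y, z in m, a list of three; "turn": the turn, a rotation vector about the tool's x, y, z in degrees, a list of three. A call has 1 to 10 rows; each row is the pose to reach, as a shift and turn from the pose commanded when the call began, along the tool's axes at that moment; what a row does not reach only later rows make up. A row lasts 1/10 s, in which the tool goes at most 50 mm and 8.59 degrees, less where a joint would pass 70% of its speed; a pose out of reach is approached as far as the arm can. A call with a gripper value outside its range is refused whole. "hand" is the finger opening in m, from 0 to 0.0918, set as the call begins (left out, the last holds). The fingers move at their own pace and stop on an object; "squeeze" is the grip in N (left out, the last holds). Time passes only in rows, so rows that repeat a pose let the fingers close. It gives the time, the measured TCP pose, the force and the opening at its end, in the units of the state.
- robot.observe(): the state, without advancing time (a new reading comes with each control period).
- robot.read_camera(name): name is "side" or "top" or "wrist"; returns (picture, depth): 480x640x3 uint8, red, green, blue; 480x640 float32, m along the optical axis (not along the pixel's ray), 0 where there is no reading.
- robot.camera_info(name): a dict with "fx", "fy", "cx", "cy" (pixels), "R" (3x3) and "t" (3): a world point X has camera coordinates R X + t. Camera axes: x right, y down, z forward; pixel columns grow to the right and rows downward; lengths in m; the calibration is good to about 2 mm. The wrist camera is an equidistant fisheye: a pixel r from the principal point sees the ray r / f radians off the axis. A picture is of the moment at which its call begins: read the wrist's pose just before it. camera_info takes no time and is no camera call; for the wrist camera it gives the pose at the moment of the call.
- robot.hand_in(): hands the job in, once; it reports no verdict.
The state is a dict: "time": time; "qpos": joint angles; "qvel": joint speeds; "joint_efforts": joint torques, N m; "tool_pos": TCP position; "tool_rot": TCP orientation; "contact_force": force on the tool from outside, world axes, zero at the start; "torque": the same for the moment, N m; "opening": finger opening in m.
Only numpy, scipy, OpenCV 4.12 (cv2) and the standard library are available. Lean on these libraries where they do the work, as an engineer would, in place of code of your own. Each camera call takes 0.05 s, during which the arm holds its last target.

## Working session

There is one attempt and no reset: what is moved stays moved. The work goes in short steps, Python scripts to look and compute and a tool call to move; the robot and the scene stay as the last step left them, time stands still between calls to the robot, and variables do not carry over. Pictures are saved under pics/ and viewed, and the job is handed in when it is done.

Besides the shell and the picture viewer there is one more tool, called after "Request:" in YAML: its name, and indented under it one key for each argument. move_arm: Moves the arm, as the interface text tells. Its arguments: {"type":"object","properties":{"deltas":{"type":"array"},"hand":{"type":"number"},"squeeze":{"type":"number"}},"required":["deltas"]}

```bash
ls; mkdir -p pics
python3 - <<'E'
from cell import robot
import cv2,numpy as np
print(robot.observe())
for n in("top","side"):
    p,d=robot.read_camera(n); cv2.imwrite(f"pics/{n}0.png",p[:,:,::-1]); np.save(f"{n}0.npy",d)
    print(n,robot.camera_info(n))
E
```

```text
pics
{'time': 0.0, 'qpos': array([ 9.87026673e-01,  3.42685519e-01,  1.52502751e+00, -8.21151087e-06,
        1.27540243e+00, -1.46013269e-01]), 'qvel': array([ 1.51804342e-03, -2.90226304e-04, -2.52744658e-03, -7.66704464e-04,
        3.46948023e-05,  3.44860672e-04]), 'joint_efforts': array([ 1.62822944e-03, -4.31243563e+01, -2.44223714e+01,  7.19022285e-02,
        5.58769866e-02, -1.33258973e-04]), 'tool_pos': array([0.22230967, 0.47515127, 0.22606062]), 'tool_rot': array([ 3.00073577,  1.56927351, -2.1494072 ]), 'contact_force': array([0.0890588 , 0.04429557, 1.6545824 ]), 'torque': array([ 0.01821729, -0.02090688, -0.01286502]), 'opening': 0.09191814986792259}
top {'fx': 471.21311582811853, 'fy': 471.21311582811853, 'cx': 319.7504577876875, 'cy': 245.00044403814377, 'R': array([[-0.00357581, -0.99998951,  0.00286241],
       [-0.99191402,  0.00318377, -0.12687176],
       [ 0.12686131, -0.00329294, -0.991915  ]]), 't': array([0.21528886, 0.50593479, 0.95576198])}
side {'fx': 451.0388412000196, 'fy': 451.0388412000196, 'cx': 317.68985583451905, 'cy': 240.43197431426364, 'R': array([[-0.93105243, -0.36486403, -0.00395073],
       [-0.19361579,  0.50318417, -0.84221055],
       [ 0.30928028, -0.78337726, -0.53913428]]), 't': array([0.55416909, 0.03177293, 0.9315267 ])}
```

View pics/top0.png

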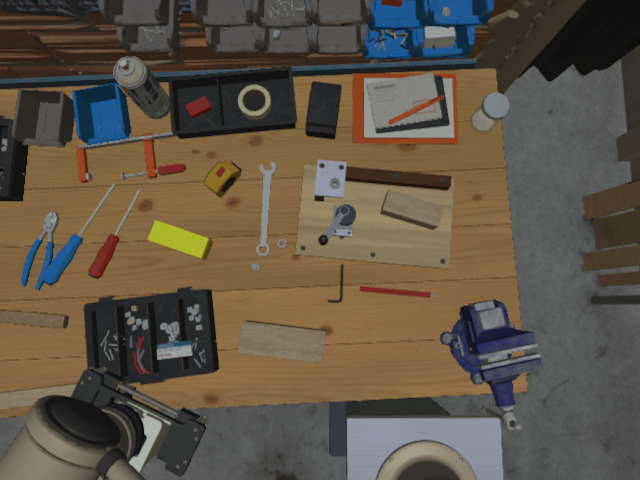

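View pics/side0.png

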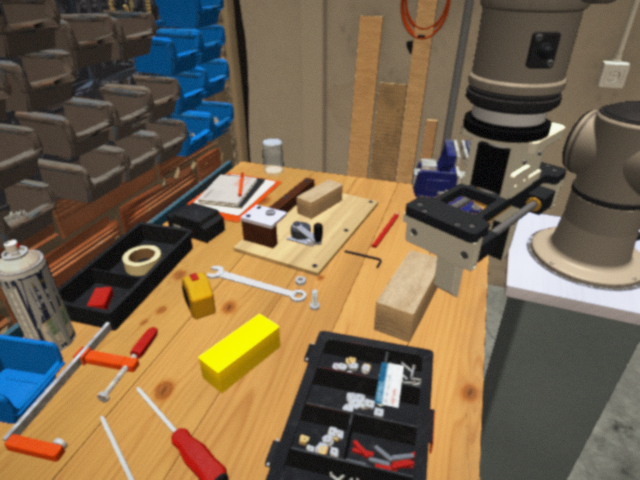

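```bash
cat > h.py <<'E'
import numpy as np,cv2
def world(ci,d):
    v,u=np.mgrid[0:480,0:640]
    P=np.stack([(u-ci['cx'])/ci['fx']*d,(v-ci['cy'])/ci['fy']*d,d],-1)
    return (P-ci['t'])@ci['R']
def topix(ci,X):
    c=np.asarray(X)@ci['R'].T+ci['t']
    return np.stack([c[...,0]/c[...,2]*ci['fx']+ci['cx'],c[...,1]/c[...,2]*ci['fy']+ci['cy']],-1)
def rect(P): # min area rect on xy in mm
    (c,s,a)=cv2.minAreaRect((P[:,:2]*1000).astype(np.float32)); return np.round(c,1),np.round(s,1),round(a,2)
E
python3 - <<'E'
from h import *
from cell import robot
ci=robot.camera_info("top");d=np.load("top0.npy");W=world(ci,d);z=W[...,2]
im=cv2.imread("pics/top0.png")
def comp(lo,hi,u0,u1,v0,v1):
    m=np.zeros(z.shape,np.uint8);m[v0:v1,u0:u1]=((z>lo)&(z<hi))[v0:v1,u0:u1]
    n,l,s,c=cv2.connectedComponentsWithStats(m,connectivity=4)
    for i in range(1,n):
        if s[i,4]>15:
            P=W[l==i];print((lo,hi),s[i],P.mean(0).round(4),rect(P))
comp(.05,.064,375,450,185,235)
comp(.05,.1,295,360,150,250)
comp(.033,.05,295,460,150,260)
comp(.008,.017,285,465,155,275)
cv2.imwrite("pics/z0.png",cv2.resize(im[140:310,240:460],None,fx=3.5,fy=3.5,interpolation=cv2.INTER_CUBIC))
E
```

```text
(0.05, 0.064) [ 382  190   62   38 1262] [0.5793 0.0214 0.0552] (array([579.8,  21.2]), array([120.2,  46.1]), 72.86)
(0.05, 0.1) [ 314  160   32   39 1062] [0.6388 0.1928 0.0671] (array([640. , 192.4]), array([60. , 76.9]), 84.35)
(0.05, 0.1) [318 235  10  11  80] [0.5107 0.2082 0.0772] (array([511.4, 208.2]), array([17.9, 17.5]), 49.59)
(0.033, 0.05) [ 345  167  106   21 1284] [0.6499 0.048  0.04  ] (array([650.8,  47.8]), array([224.2,  26.9]), 84.27)
(0.033, 0.05) [314 197  10   3  18] [0.605  0.2162 0.0419] (array([605. , 215.9]), array([19. ,  1.1]), 86.48)
(0.033, 0.05) [324 205  32  35 422] [0.5606 0.1697 0.0391] (array([558.9, 176.5]), array([42.3, 83.3]), 36.32)
(0.033, 0.05) [381 211  56  18 105] [0.5591 0.0292 0.0411] (array([558.7,  28.1]), array([118.9,   2. ]), 72.38)
(0.008, 0.017) [ 295  165  159  104 8344] [0.5513 0.0966 0.0107] (array([572.1,  93.7]), array([329.8, 199.3]), 84.31)
```

View pics/z0.png

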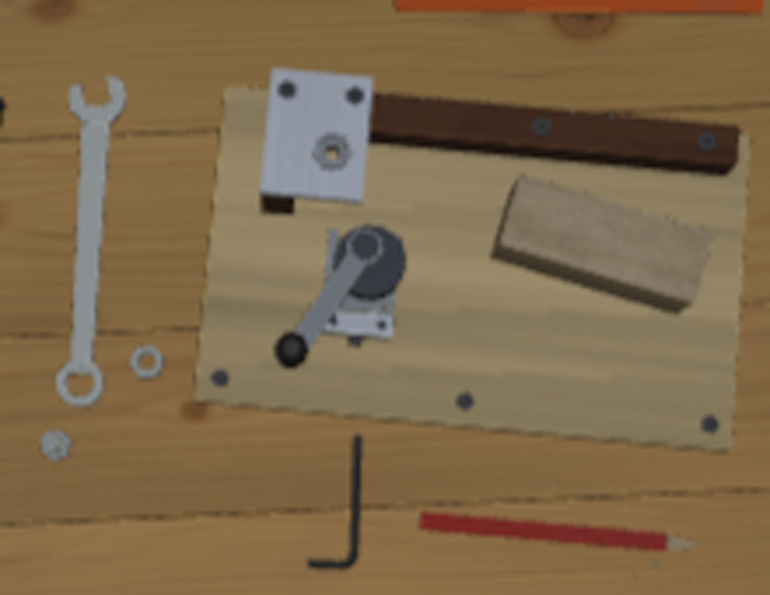

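```bash
cat >> h.py <<'E'
from scipy.spatial.transform import Rotation as Ro
J0=np.array([.5721,.0937]);JA=np.radians(-5.7)
def j2w(x,y): 
    c,s=np.cos(JA),np.sin(JA); return J0+np.array([c*x-s*y,s*x+c*y])/1000
def w2j(p):
    c,s=np.cos(JA),np.sin(JA); d=(np.asarray(p)[:2]-J0)*1000; return np.array([c*d[0]+s*d[1],-s*d[0]+c*d[1]])
def Rt(phi): # tool down, jaw axis(z) at jig angle phi deg
    a=np.radians(phi)+JA; z=np.array([np.cos(a),np.sin(a),0]);x=np.array([0,0,-1.]);return np.stack([x,np.cross(z,x),z],1)
def rel(p0,R0,p1,phi):
    return np.round(R0.T@(np.asarray(p1)-p0),4), np.round(np.degrees(Ro.from_matrix(R0.T@Rt(phi)).as_rotvec()),1)
def cur(o): return o['tool_pos'],Ro.from_euler('xyz',o['tool_rot']).as_matrix()
E
python3 - <<'E'
from h import *
from cell import robot
o=robot.observe();p,R=cur(o);print(R.round(3))
for n,q in dict(knob=(511.4,208.2),plate=(640,192.4),blk=(579.8,21.2)).items(): print(n,w2j(np.array(q)/1000))
ci=robot.camera_info("top")
for q in [(-1,70,.042),(47.5,55,.069),(47.5,75,.074)]: print(q,topix(ci,np.append(j2w(*q[:2]),q[2])))
for phi in(90,-90): print(phi,rel(p,R,np.append(j2w(-42,-70),.2),phi))
E
```

```text
[[-0.001 -0.906  0.424]
 [-0.001  0.424  0.906]
 [-1.     0.    -0.001]]
knob [-71.77198444 107.90515395]
plate [ 57.7614139  104.95579576]
blk [ 14.86260975 -71.37676675]
(-1, 70, 0.042) [343.57168907 210.50011414]
(47.5, 55, 0.069) [353.66955881 185.42910607]
(47.5, 75, 0.074) [344.08682021 183.88766464]
90 (array([ 0.0264, -0.4621, -0.2772]), array([-19.4,  -0.1,  -0. ]))
-90 (array([ 0.0264, -0.4621, -0.2772]), array([ 1.606e+02, -0.000e+00,  1.000e-01]))
```

Request:
move_arm:
  deltas:
    - {"dp":[0.0,-0.046,-0.028],"turn":[-5,0,0]}
    - {"dp":[0.0,-0.092,-0.055],"turn":[-10,0,0]}
    - {"dp":[0.0,-0.138,-0.083],"turn":[-15,0,0]}
    - {"dp":[0.0,-0.184,-0.11],"turn":[-19.4,0,0]}
    - {"dp":[0.0,-0.23,-0.138],"turn":[-19.4,0,0]}
    - {"dp":[0.0,-0.276,-0.166],"turn":[-19.4,0,0]}
    - {"dp":[0.0,-0.322,-0.193],"turn":[-19.4,0,0]}
    - {"dp":[0.0,-0.368,-0.221],"turn":[-19.4,0,0]}
    - {"dp":[0.0,-0.414,-0.249],"turn":[-19.4,0,0]}
    - {"dp":[0.02,-0.462,-0.277],"turn":[-19.4,0,0]}
  hand: 0.0

```text
time: 1.1
tool_pos: [0.5025, 0.0597, 0.2166]
tool_rot: [-1.43, 1.568, 0.041]
contact_force: [0.7, 1.2, -0.8]
opening: 0.0161
```

Run:
```python
from h import *
from cell import robot
o=robot.observe();p,R=cur(o);print(o['time'],p,w2j(p),o['opening'],o['qpos'].round(2))
print(rel(p,R,np.append(j2w(-42,-70),.03),90))
```

```text
1.1 [0.50254891 0.05967518 0.21657959] [-65.82785988 -40.76438722] 0.0161157227975739 [-0.03  0.31  1.59  0.    1.23 -1.5 ]
(array([ 0.1866, -0.0234, -0.0293]), array([-0. ,  0. ,  0.1]))
```

Request:
move_arm:
  deltas:
    - {"dp":[0,0,0]}
    - {"dp":[0,0,0]}
    - {"dp":[0,0,0]}
    - {"dp":[0,0,0]}

```text
invalid input
```

Run:
```python
from h import *
from cell import robot
o=robot.observe();p,R=cur(o);print(o['time'],p,w2j(p),o['opening'],o['qpos'].round(2))
print(rel(p,R,np.append(j2w(-42,-70),.03),90))
```

```text
1.1 [0.50254891 0.05967518 0.21657959] [-65.82785988 -40.76438722] 0.0161157227975739 [-0.03  0.31  1.59  0.    1.23 -1.5 ]
(array([ 0.1866, -0.0234, -0.0293]), array([-0. ,  0. ,  0.1]))
```

Request:
move_arm:
  deltas:
    - {"dp":[0,0,0],"turn":[0,0,0]}
    - {"dp":[0,0,0],"turn":[0,0,0]}
    - {"dp":[0,0,0],"turn":[0,0,0]}

```text
time: 1.4
tool_pos: [0.5005, 0.0625, 0.2156]
tool_rot: [1.101, 1.57, 2.573]
contact_force: [-0.6, 0.1, 0.4]
opening: 0.0007
```

Run:
```python
from h import *
from cell import robot
o=robot.observe();p,R=cur(o);print(o['time'],p,w2j(p),o['opening'],o['qpos'].round(2))
print(rel(p,R,np.append(j2w(-42,-70),.03),90))
```

```text
1.4 [0.50045266 0.06251421 0.2156409 ] [-68.19571597 -38.14758922] 0.0007360659849000554 [-0.03  0.31  1.6   0.    1.23 -1.5 ]
(array([ 0.1856, -0.0263, -0.0319]), array([ 0.,  0., -0.]))
```

Request:
move_arm:
  deltas:
    - {"dp":[0.03,-0.0263,-0.0319],"turn":[0,0,0]}
    - {"dp":[0.07,-0.0263,-0.0319],"turn":[0,0,0]}
    - {"dp":[0.11,-0.0263,-0.0319],"turn":[0,0,0]}
    - {"dp":[0.15,-0.0263,-0.0319],"turn":[0,0,0]}
    - {"dp":[0.1856,-0.0263,-0.0319],"turn":[0,0,0]}
    - {"dp":[0.1856,-0.0263,-0.0319],"turn":[0,0,0]}
    - {"dp":[0.1856,-0.0263,-0.0319],"turn":[0,0,0]}

```text
time: 2.1
tool_pos: [0.5241, 0.0285, 0.0309]
tool_rot: [0.597, 1.571, 2.071]
contact_force: [0.9, 0.1, 0.3]
opening: 0.0004
```

Run:
```python
from h import *
from cell import robot
o=robot.observe();p,R=cur(o);print(o['time'],p,w2j(p),o['contact_force'])
for n in("top","wrist"):
    q,d=robot.read_camera(n); cv2.imwrite(f"pics/{n}1.png",q[:,:,::-1])
q=cv2.imread("pics/top1.png");cv2.imwrite("pics/z1.png",cv2.resize(q[140:310,240:460],None,fx=3,fy=3))
```

```text
2.1 [0.52410458 0.0285334  0.03092027] [-41.28577562 -69.61128262] [0.92131951 0.07393779 0.28244258]
```

View pics/z1.png

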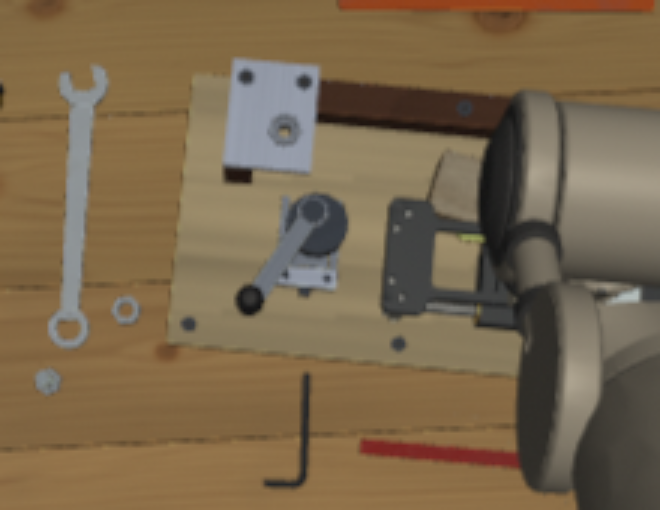

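View pics/wrist1.png

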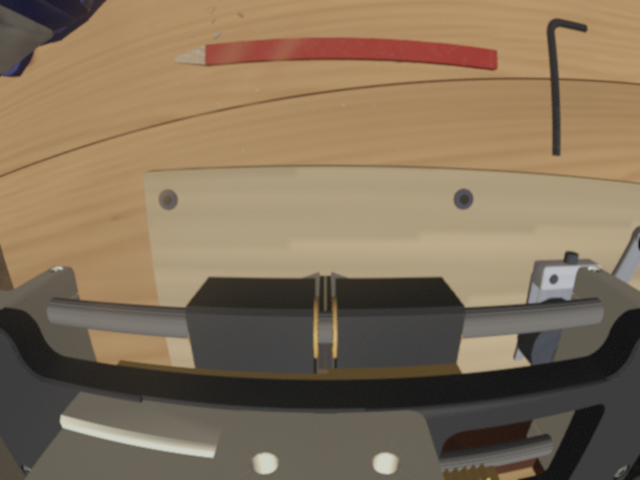

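Request:
move_arm:
  deltas:
    - {"dp":[0,-0.006,0],"turn":[0,0,0]}
    - {"dp":[0,-0.012,0],"turn":[0,0,0]}
    - {"dp":[0,-0.018,0],"turn":[0,0,0]}
    - {"dp":[0,-0.023,0],"turn":[0,0,0]}
    - {"dp":[0,-0.028,0],"turn":[0,0,0]}
    - {"dp":[0,-0.033,0],"turn":[0,0,0]}
    - {"dp":[0,-0.038,0],"turn":[0,0,0]}
    - {"dp":[0,-0.043,0],"turn":[0,0,0]}
    - {"dp":[0,-0.047,0],"turn":[0,0,0]}
    - {"dp":[0,-0.05,0],"turn":[0,0,0]}

```text
time: 3.2
tool_pos: [0.5743, 0.0224, 0.03]
tool_rot: [-1.023, 1.571, 0.449]
contact_force: [0.0, 0.1, 0.9]
opening: 0.001
```

Request:
move_arm:
  deltas:
    - {"dp":[0,-0.002,0],"turn":[0,0,0]}
    - {"dp":[0,-0.004,0],"turn":[0,0,0]}
    - {"dp":[0,-0.005,0],"turn":[0,0,0]}
    - {"dp":[0,-0.006,0],"turn":[0,0,0]}

```text
time: 3.6
tool_pos: [0.5798, 0.0218, 0.0301]
tool_rot: [1.106, 1.571, 2.578]
contact_force: [1.0, -0.1, -0.0]
opening: 0.0005
```

Run:
```python
from h import *
from cell import robot
o=robot.observe();p,R=cur(o);print(o['time'],p,w2j(p),o['contact_force'])
```

```text
3.6 [0.57982638 0.02183392 0.03009799] [ 14.82589422 -70.74336539] [ 1.03932205 -0.10244009 -0.04288022]
```

Request:
move_arm:
  deltas:
    - {"dp":[0,-0.001,0],"turn":[0,0,0]}
    - {"dp":[0,-0.002,0],"turn":[0,0,0]}
    - {"dp":[0,-0.002,0],"turn":[0,0,0]}

```text
time: 3.9
tool_pos: [0.5809, 0.0217, 0.0301]
tool_rot: [1.592, 1.569, 3.063]
contact_force: [-5.4, -0.4, 3.1]
opening: 0.0003
```

Run:
```python
from h import *
from cell import robot
o=robot.observe();p,R=cur(o);print(o['time'],p,w2j(p),o['contact_force'])
ci=robot.camera_info("top")
q,d=robot.read_camera("top"); cv2.imwrite("pics/top2.png",q[:,:,::-1]);np.save("top2.npy",d)
s,d2=robot.read_camera("side"); cv2.imwrite("pics/side2.png",cv2.resize(s[140:300,200:420,::-1],None,fx=3,fy=3))
cv2.imwrite("pics/z2.png",cv2.resize(q[140:310,240:460,::-1],None,fx=3,fy=3))
```

```text
3.9 [0.58092159 0.02171704 0.03010464] [ 15.92730064 -70.75088808] [-5.42459077 -0.44854253  3.10357173]
```

View pics/side2.png

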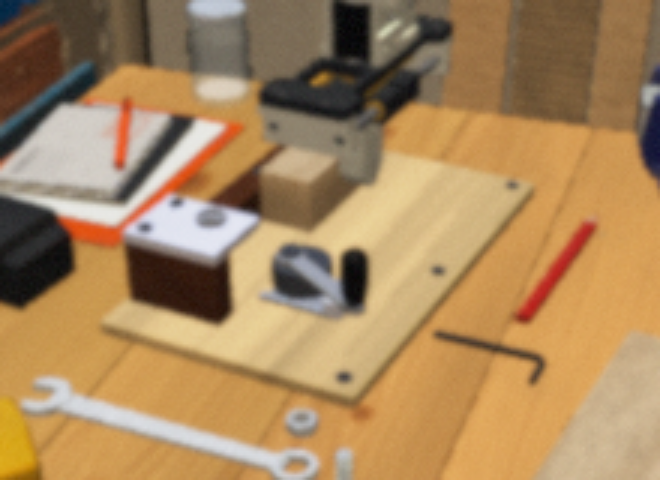

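View pics/z2.png

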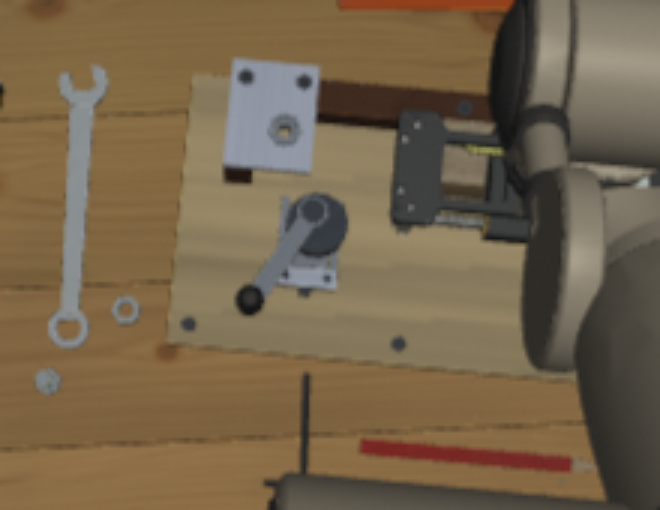

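Request:
move_arm:
  deltas:
    - {"dp":[0,0.02,0],"turn":[0,0,0]}
    - {"dp":[-0.04,0.02,0],"turn":[0,0,0]}
    - {"dp":[-0.07,0.01,-0.03],"turn":[0,0,0]}
    - {"dp":[-0.07,-0.01,-0.07],"turn":[0,0,0]}
    - {"dp":[-0.07,-0.03,-0.1],"turn":[0,0,0]}
    - {"dp":[-0.07,-0.03,-0.1],"turn":[0,0,0]}
    - {"dp":[-0.07,-0.03,-0.1],"turn":[0,0,0]}

```text
time: 4.7
tool_pos: [0.6019, -0.0812, 0.0998]
tool_rot: [-0.512, 1.57, 0.958]
contact_force: [-0.2, 0.2, 0.1]
opening: 0.0006
```

Run:
```python
from h import *
from cell import robot
o=robot.observe();p,R=cur(o);print(o['time'],p,w2j(p),o['contact_force'],rel(p,R,np.append(j2w(47,-172),.03),90))
s,d2=robot.read_camera("side"); cv2.imwrite("pics/side3.png",cv2.resize(s[140:300,200:420,::-1],None,fx=3,fy=3));np.save("side3.npy",d2)
W=world(robot.camera_info("side"),d2);z=W[...,2]
J=(W[...,:2]-J0)*1000;c,s_=np.cos(JA),np.sin(JA);x=c*J[...,0]+s_*J[...,1];y=-s_*J[...,0]+c*J[...,1]
m=(z>.052)&(z<.06)&(x>15)&(x<80)&(y<20)&(y>-150)
print(m.sum(),np.percentile(x[m],[2,98]),np.percentile(y[m],[2,98]),rect(np.stack([x[m],y[m]],1)/1000))
```

```text
4.7 [ 0.60188347 -0.08123935  0.09982005] [  47.01113838 -171.11628827] [-0.18553615  0.23372493  0.10887353] (array([ 0.0698,  0.    , -0.0009]), array([-0.1,  0. ,  0. ]))
506 [26.79406349 70.72839929] [-122.74874651   -6.20558687] (array([ 48.8, -66.7]), array([125.4,  47.3]), 88.53)
```

View pics/side3.png

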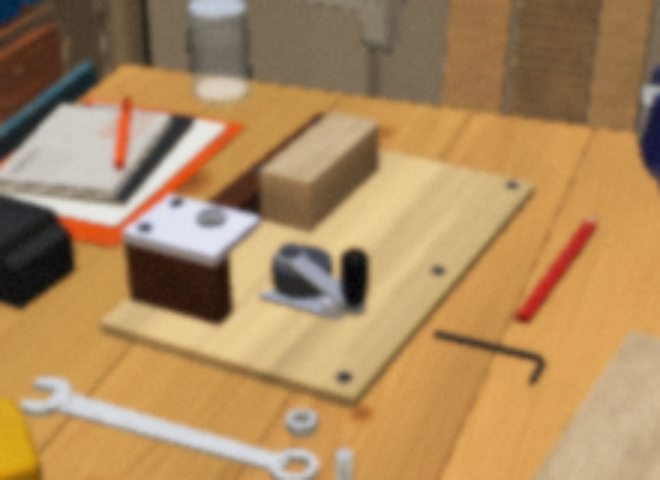

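Request:
move_arm:
  deltas:
    - {"dp":[0.035,-0.002,0],"turn":[0,0,0]}
    - {"dp":[0.07,-0.002,0],"turn":[0,0,0]}
    - {"dp":[0.07,-0.002,0.01],"turn":[0,0,0]}
    - {"dp":[0.07,-0.002,0.02],"turn":[0,0,0]}
    - {"dp":[0.07,-0.002,0.026],"turn":[0,0,0]}
    - {"dp":[0.07,-0.002,0.032],"turn":[0,0,0]}
    - {"dp":[0.07,-0.002,0.038],"turn":[0,0,0]}
    - {"dp":[0.07,-0.002,0.044],"turn":[0,0,0]}
    - {"dp":[0.07,-0.002,0.05],"turn":[0,0,0]}
    - {"dp":[0.07,-0.002,0.056],"turn":[0,0,0]}

```text
time: 5.75
tool_pos: [0.6095, -0.025, 0.0304]
tool_rot: [-1.582, 1.57, -0.111]
contact_force: [0.2, -1.8, 2.1]
opening: 0.0006
```

Request:
move_arm:
  deltas:
    - {"dp":[0,0,0.006],"turn":[0,0,0]}
    - {"dp":[0,0,0.012],"turn":[0,0,0]}
    - {"dp":[0,0,0.018],"turn":[0,0,0]}
    - {"dp":[0,0,0.024],"turn":[0,0,0]}
    - {"dp":[0,0,0.03],"turn":[0,0,0]}
    - {"dp":[0,0,0.036],"turn":[0,0,0]}
    - {"dp":[0,0,0.042],"turn":[0,0,0]}
    - {"dp":[0,0,0.048],"turn":[0,0,0]}
    - {"dp":[0,0,0.054],"turn":[0,0,0]}
    - {"dp":[0,0,0.06],"turn":[0,0,0]}

```text
time: 6.75
tool_pos: [0.6152, 0.0349, 0.0301]
tool_rot: [0.845, 1.571, 2.317]
contact_force: [0.1, -1.3, 0.7]
opening: 0.0005
```

```bash
cat > look.py <<'E'
import sys
from h import *
from cell import robot
o=robot.observe();p,R=cur(o);print(o['time'],p,w2j(p),o['contact_force'])
n=sys.argv[1]
s,d2=robot.read_camera("side"); cv2.imwrite(f"pics/side{n}.png",cv2.resize(s[140:300,200:420,::-1],None,fx=3,fy=3))
s,d2=robot.read_camera("top"); cv2.imwrite(f"pics/z{n}.png",cv2.resize(s[140:310,240:460,::-1],None,fx=3,fy=3)); np.save("top.npy",d2)
E
python3 look.py 4
```

```text
6.75 [0.61524404 0.03494283 0.03008226] [ 48.76646321 -54.18159321] [ 0.1263639  -1.30174292  0.67988511]
```

View pics/side4.png

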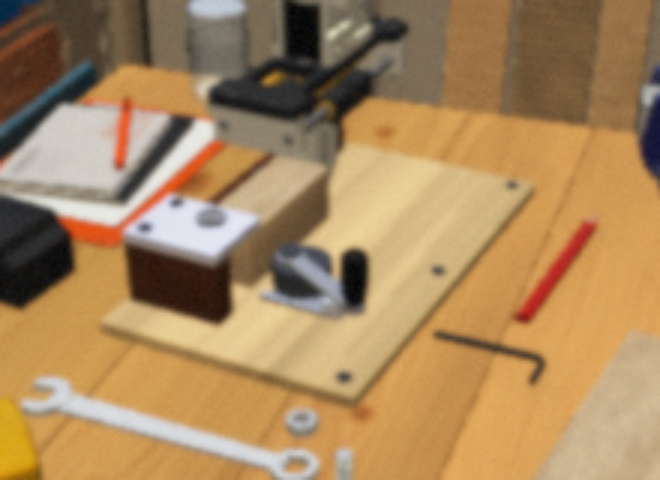

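View pics/z4.png

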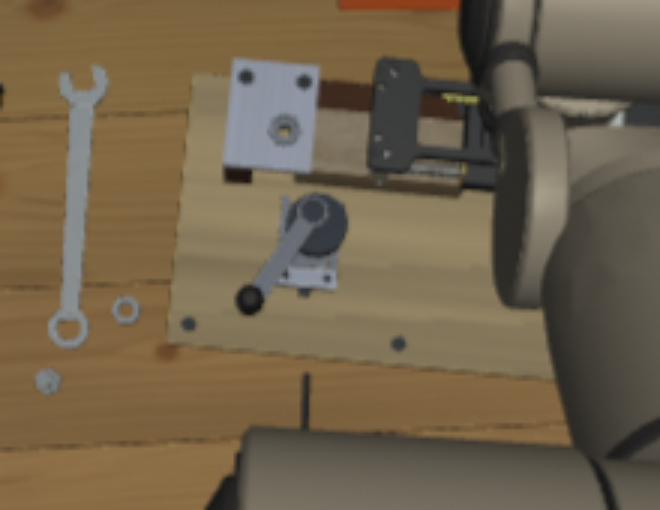

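Request:
move_arm:
  deltas:
    - {"dp":[0,0,0.005],"turn":[0,0,0]}
    - {"dp":[0,0,0.01],"turn":[0,0,0]}
    - {"dp":[0,0,0.014],"turn":[0,0,0]}
    - {"dp":[0,0,0.018],"turn":[0,0,0]}
    - {"dp":[0,0,0.021],"turn":[0,0,0]}
    - {"dp":[0,0,0.024],"turn":[0,0,0]}
    - {"dp":[0,0,0.026],"turn":[0,0,0]}
    - {"dp":[0,0,0.028],"turn":[0,0,0]}

```text
time: 7.65
tool_pos: [0.618, 0.0624, 0.0301]
tool_rot: [0.105, 1.571, 1.577]
contact_force: [-0.6, -0.7, 0.0]
opening: 0.0005
```

Request:
move_arm:
  deltas:
    - {"dp":[0,0,0.001],"turn":[0,0,0]}
    - {"dp":[0,0,0.002],"turn":[0,0,0]}
    - {"dp":[0,0,0.002],"turn":[0,0,0]}

```text
time: 7.95
tool_pos: [0.6182, 0.0644, 0.0302]
tool_rot: [-0.587, 1.571, 0.885]
contact_force: [-0.1, 0.3, 0.0]
opening: 0.0004
```

```bash
python3 look.py 5
```

```text
7.95 [0.61824451 0.06437963 0.03015763] [ 48.82843893 -24.5923404 ] [-0.06059419  0.25128937  0.01571581]
```

View pics/z5.png

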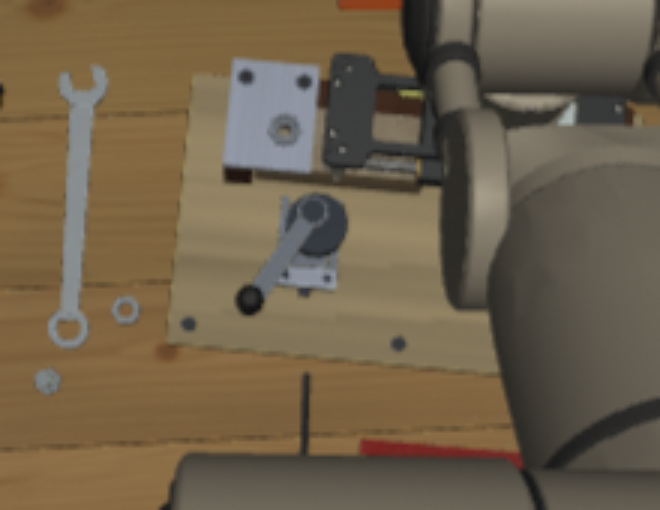

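Still a little gap; creep on until the force rises.

Request:
move_arm:
  deltas:
    - {"dp":[0,0,0.001],"turn":[0,0,0]}
    - {"dp":[0,0,0.001],"turn":[0,0,0]}
    - {"dp":[0,0,0.002],"turn":[0,0,0]}
    - {"dp":[0,0,0.002],"turn":[0,0,0]}

```text
time: 8.45
tool_pos: [0.6185, 0.0659, 0.0302]
tool_rot: [-2.469, 1.57, -0.997]
contact_force: [-0.2, -2.9, 0.2]
opening: 0.0004
```

Request:
move_arm:
  deltas:
    - {"dp":[0,0,0.001],"turn":[0,0,0]}
    - {"dp":[0,0,0.001],"turn":[0,0,0]}
    - {"dp":[0,0,0.001],"turn":[0,0,0]}

```text
time: 8.75
tool_pos: [0.6186, 0.066, 0.0302]
tool_rot: [-2.992, 1.569, -1.521]
contact_force: [-0.2, -5.9, 1.8]
opening: 0.0003
```

```bash
python3 look.py 6
```

```text
8.75 [0.61858835 0.06600253 0.03022571] [ 49.00939646 -22.94331024] [-0.17689793 -5.8804976   1.75310184]
```

View pics/z6.png

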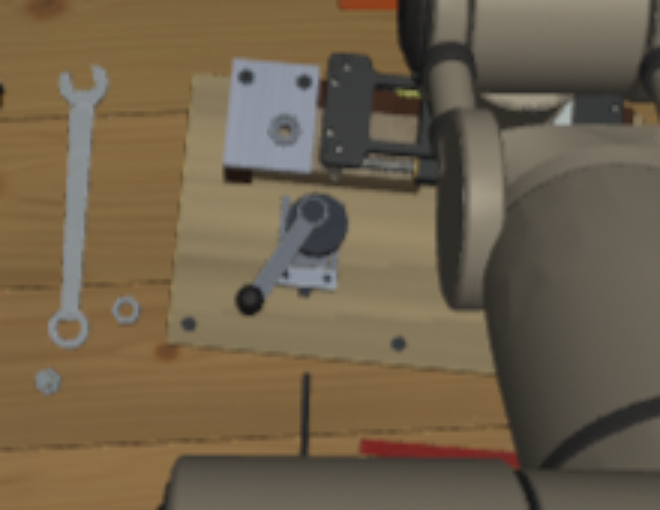

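Request:
move_arm:
  deltas:
    - {"dp":[0,0,-0.015],"turn":[0,0,0]}
    - {"dp":[-0.035,0,-0.015],"turn":[0,0,0]}
    - {"dp":[-0.07,0.01,-0.01],"turn":[0,0,0]}
    - {"dp":[-0.07,0.03,0.015],"turn":[0,0,0]}
    - {"dp":[-0.07,0.05,0.037],"turn":[0,0,0]}
    - {"dp":[-0.035,0.05,0.037],"turn":[0,0,0]}
    - {"dp":[0,0.05,0.037],"turn":[0,0,0]}
    - {"dp":[0,0.05,0.037],"turn":[0,0,0]}
    - {"dp":[0,0.045,0.037],"turn":[0,0,0]}

```text
time: 9.75
tool_pos: [0.577, 0.1083, 0.0303]
tool_rot: [1.541, 1.569, 3.013]
contact_force: [-0.3, 1.1, 1.3]
opening: 0.0002
```

```bash
python3 look.py 7
```

```text
9.75 [0.57700249 0.10827854 0.03029667] [ 3.43031326 14.9933746 ] [-0.31789563  1.07033111  1.28377373]
```

View pics/side7.png

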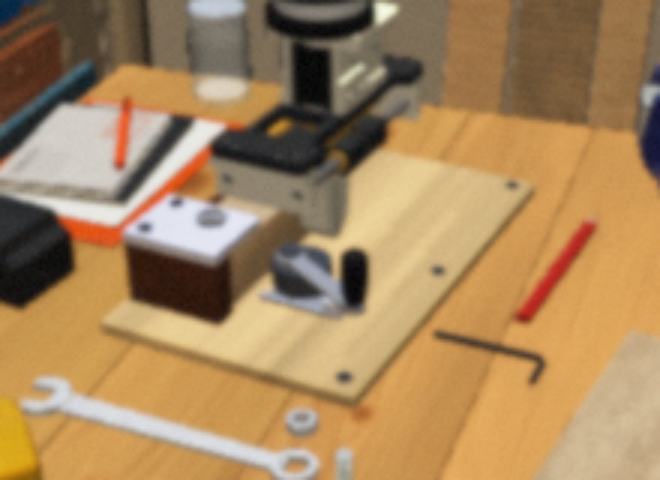

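Push +x 12–13 mm gently.

Request:
move_arm:
  deltas:
    - {"dp":[0,-0.004,0],"turn":[0,0,0]}
    - {"dp":[0,-0.008,0],"turn":[0,0,0]}
    - {"dp":[0,-0.011,0],"turn":[0,0,0]}
    - {"dp":[0,-0.013,0],"turn":[0,0,0]}
    - {"dp":[0,-0.014,0],"turn":[0,0,0]}
    - {"dp":[0,-0.014,0],"turn":[0,0,0]}

```text
time: 10.45
tool_pos: [0.5892, 0.1073, 0.0301]
tool_rot: [1.66, 1.566, 3.132]
contact_force: [-7.4, 0.1, 5.7]
opening: 0.0007
```

Run:
```python
from h import *
from cell import robot
o=robot.observe();p,R=cur(o);print(o['time'],p,w2j(p),o['contact_force'])
```

```text
10.45 [0.58922842 0.10733704 0.03010879] [15.68929819 15.27080615] [-7.40808148  0.10881586  5.74432102]
```

Run:
```python
from h import *
from cell import robot
o=robot.observe();p,R=cur(o)
print(rel(p,R,np.append(j2w(-53,143),.13),-28), o['qpos'].round(2))
```

```text
(array([-0.0996,  0.0691,  0.1277]), array([ 1.18e+02, -3.00e-01, -1.00e-01])) [ 0.05  0.69  1.53  0.    0.93 -1.42]
```

Request:
move_arm:
  deltas:
    - {"dp":[0,0.015,0],"turn":[0,0,0]}
    - {"dp":[-0.03,0.03,0],"turn":[0,0,0]}
    - {"dp":[-0.07,0.04,0],"turn":[0,0,0]}
    - {"dp":[-0.1,0.05,0],"turn":[8,0,0]}
    - {"dp":[-0.1,0.06,0.025],"turn":[16,0,0]}
    - {"dp":[-0.1,0.069,0.05],"turn":[24,0,0]}
    - {"dp":[-0.1,0.069,0.075],"turn":[32,0,0]}
    - {"dp":[-0.1,0.069,0.1],"turn":[40,0,0]}
    - {"dp":[-0.1,0.069,0.12],"turn":[48,0,0]}
    - {"dp":[-0.1,0.069,0.128],"turn":[56,0,0]}

```text
time: 11.45
tool_pos: [0.5355, 0.2433, 0.1303]
tool_rot: [0.268, 1.57, 0.758]
contact_force: [0.5, -0.7, 0.7]
opening: 0.0005
```

Run:
```python
from h import *
from cell import robot
o=robot.observe();p,R=cur(o)
print(w2j(p),rel(p,R,np.append(j2w(-53,143),.13),-28), o['qpos'].round(2))
```

```text
[-51.30585307 145.18601573] (array([ 0.0003, -0.0009, -0.0026]), array([61.8,  0. , -0. ])) [ 0.3   0.54  1.48  0.    1.12 -0.19]
```

Request:
move_arm:
  deltas:
    - {"dp":[0,0,0],"turn":[8,0,0]}
    - {"dp":[0,0,0],"turn":[16,0,0]}
    - {"dp":[0,0,0],"turn":[24,0,0]}
    - {"dp":[0,0,0],"turn":[32,0,0]}
    - {"dp":[0,0,0],"turn":[40,0,0]}
    - {"dp":[0,0,0],"turn":[48,0,0]}
    - {"dp":[0,0,0],"turn":[56,0,0]}
    - {"dp":[0,0,0],"turn":[62,0,0]}
    - {"dp":[0,0,0],"turn":[62,0,0]}

```text
time: 12.35
tool_pos: [0.5355, 0.2414, 0.1302]
tool_rot: [0.969, 1.57, 0.38]
contact_force: [0.0, -0.6, 0.1]
opening: 0.0005
```

```bash
python3 look.py 8
python3 - <<'E'
from h import *
from cell import robot
o=robot.observe();p,R=cur(o)
print(w2j(p),rel(p,R,np.append(j2w(-53,143),.052),-28), o['qpos'].round(2))
ci=robot.camera_info("top");W=world(ci,np.load("top.npy"));z=W[...,2]
J=(W[...,:2]-J0)*1000;c,s_=np.cos(JA),np.sin(JA);x=c*J[...,0]+s_*J[...,1];y=-s_*J[...,0]+c*J[...,1]
m=(z>.053)&(z<.06)&(x>15)&(x<80)&(y<75)&(y>-30)
print(m.sum(),rect(np.stack([x[m],y[m]],1)/1000))
E
```

```text
12.35 [0.53550244 0.24137222 0.1302422 ] [-51.08337829 143.30719913] [ 0.03582076 -0.58137752  0.07346639]
[-51.16704078 143.29636983] (array([ 0.0782, -0.0011, -0.0015]), array([ 0.2,  0. , -0. ])) [0.29 0.54 1.48 0.   1.12 0.88]
451 (array([47.7, 22.3]), array([54.4, 45.4]), 89.77)
```

View pics/side8.png

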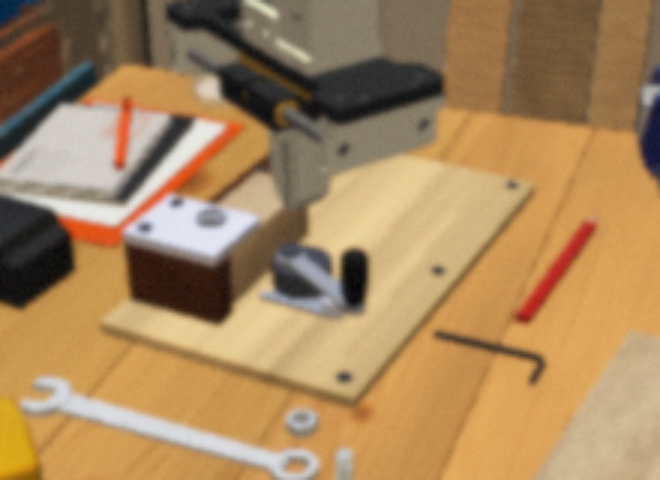

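View pics/z8.png

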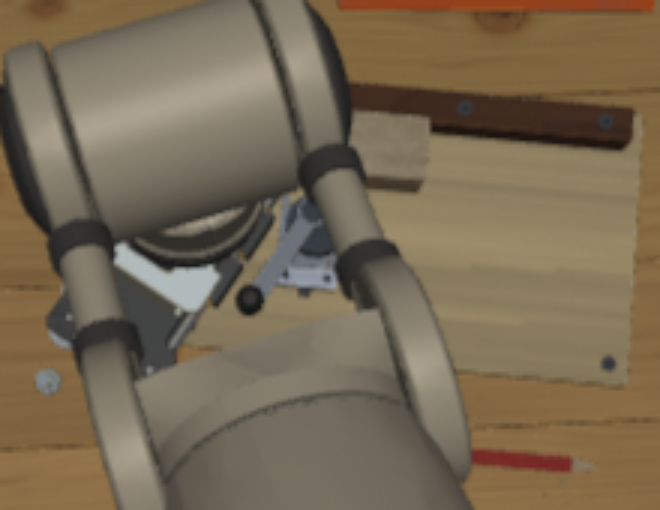

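Request:
move_arm:
  deltas:
    - {"dp":[0.04,0,0],"turn":[0,0,0]}
    - {"dp":[0.078,0,0],"turn":[0,0,0]}
    - {"dp":[0.078,0,0],"turn":[0,0,0]}
    - {"dp":[0.078,0,0],"turn":[0,0,0]}

```text
time: 12.85
tool_pos: [0.5354, 0.2414, 0.0524]
tool_rot: [-2.349, 1.57, -2.936]
contact_force: [0.5, 0.3, 0.4]
opening: 0.0001
```

```bash
cat > arc.py <<'E'
import sys
from h import *
from cell import robot
o=robot.observe();p,R=cur(o);print(o['time'],w2j(p),p[2],o['contact_force'].round(1))
for th in np.linspace(float(sys.argv[1]),float(sys.argv[2]),int(sys.argv[3])):
    a=np.radians(th);d=float(sys.argv[4])
    F=np.array([-1+80*np.cos(a)+d*np.sin(a),70+80*np.sin(a)-d*np.cos(a)])
    dp,t=rel(p,R,np.append(j2w(*F),.052),th-180)
    print(round(th,1),F.round(1),'{"dp": [%.4f, %.4f, %.4f], "turn": [%.1f, 0, 0]},'%(*dp,t[0]))
E
python3 arc.py 152 180 8 19
```

```text
12.85 [-51.1552322  143.29802634] 0.05244485480068583 [0.5 0.3 0.4]
152.0 [-62.7 124.3] {"dp": [0.0005, -0.0222, -0.0013], "turn": [0.1, 0, 0]},
156.0 [-66.4 119.9] {"dp": [0.0005, -0.0278, -0.0025], "turn": [-3.9, 0, 0]},
160.0 [-69.7 115.2] {"dp": [0.0005, -0.0335, -0.0032], "turn": [-7.9, 0, 0]},
164.0 [-72.7 110.3] {"dp": [0.0005, -0.0392, -0.0036], "turn": [-11.9, 0, 0]},
168.0 [-75.3 105.2] {"dp": [0.0005, -0.0450, -0.0035], "turn": [-15.9, 0, 0]},
172.0 [-77.6  99.9] {"dp": [0.0005, -0.0507, -0.0031], "turn": [-19.9, 0, 0]},
176.0 [-79.5  94.5] {"dp": [0.0005, -0.0563, -0.0022], "turn": [-23.9, 0, 0]},
180.0 [-81.  89.] {"dp": [0.0005, -0.0620, -0.0010], "turn": [-27.9, 0, 0]},
```

Request:
move_arm:
  deltas:
    - {"dp":[0,-0.012,-0.001],"turn":[0,0,0]}
    - {"dp":[0,-0.022,-0.0013],"turn":[0,0,0]}
    - {"dp":[0,-0.0278,-0.0025],"turn":[-3.9,0,0]}
    - {"dp":[0,-0.0335,-0.0032],"turn":[-7.9,0,0]}
    - {"dp":[0,-0.0392,-0.0036],"turn":[-11.9,0,0]}
    - {"dp":[0,-0.045,-0.0035],"turn":[-15.9,0,0]}
    - {"dp":[0,-0.0507,-0.0031],"turn":[-19.9,0,0]}
    - {"dp":[0,-0.0563,-0.0022],"turn":[-23.9,0,0]}
    - {"dp":[0,-0.062,-0.001],"turn":[-27.9,0,0]}

```text
time: 13.75
tool_pos: [0.5013, 0.1906, 0.0543]
tool_rot: [0.443, 1.566, 0.345]
contact_force: [1.0, 1.2, 0.8]
opening: 0.0002
```

```bash
python3 look.py 9; python3 arc.py 184 220 10 19
```

```text
13.75 [0.50132163 0.19055791 0.05427091] [-80.04831457  89.34930922] [1.03918268 1.18886039 0.81672882]
13.85 [-80.1395358   88.88634266] 0.054074821671694626 [ 0.5  1.1 -0.5]
184.0 [-82.1  83.4] {"dp": [0.0021, -0.0055, -0.0020], "turn": [-4.1, 0, 0]},
188.0 [-82.9  77.7] {"dp": [0.0021, -0.0112, -0.0027], "turn": [-8.1, 0, 0]},
192.0 [-83.2  72. ] {"dp": [0.0020, -0.0169, -0.0031], "turn": [-12.1, 0, 0]},
196.0 [-83.1  66.2] {"dp": [0.0020, -0.0227, -0.0030], "turn": [-16.1, 0, 0]},
200.0 [-82.7  60.5] {"dp": [0.0020, -0.0284, -0.0025], "turn": [-20.1, 0, 0]},
204.0 [-81.8  54.8] {"dp": [0.0020, -0.0341, -0.0016], "turn": [-24.1, 0, 0]},
208.0 [-80.6  49.2] {"dp": [0.0020, -0.0397, -0.0004], "turn": [-28.1, 0, 0]},
212.0 [-78.9  43.7] {"dp": [0.0020, -0.0452, 0.0013], "turn": [-32.1, 0, 0]},
216.0 [-76.9  38.3] {"dp": [0.0020, -0.0505, 0.0033], "turn": [-36.1, 0, 0]},
220.0 [-74.5  33.1] {"dp": [0.0020, -0.0558, 0.0057], "turn": [-40.1, 0, 0]},
```

View pics/side9.png

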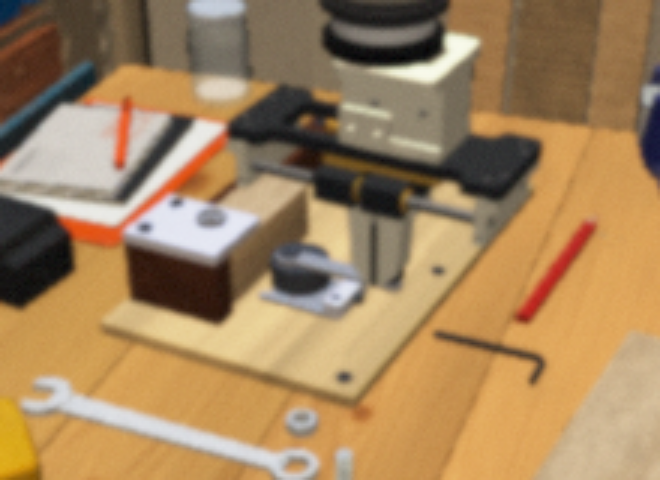

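Request:
move_arm:
  deltas:
    - {"dp":[0.001,-0.0055,-0.002],"turn":[-4.1,0,0]}
    - {"dp":[0.002,-0.0112,-0.0027],"turn":[-8.1,0,0]}
    - {"dp":[0.002,-0.0169,-0.0031],"turn":[-12.1,0,0]}
    - {"dp":[0.002,-0.0227,-0.003],"turn":[-16.1,0,0]}
    - {"dp":[0.002,-0.0284,-0.0025],"turn":[-20.1,0,0]}
    - {"dp":[0.002,-0.0341,-0.0016],"turn":[-24.1,0,0]}
    - {"dp":[0.002,-0.0397,-0.0004],"turn":[-28.1,0,0]}
    - {"dp":[0.002,-0.0452,0.0013],"turn":[-32.1,0,0]}
    - {"dp":[0.002,-0.0505,0.0033],"turn":[-36.1,0,0]}
    - {"dp":[0.002,-0.0558,0.0057],"turn":[-40.1,0,0]}

```text
time: 14.85
tool_pos: [0.5006, 0.1344, 0.0513]
tool_rot: [-0.201, 1.569, 0.399]
contact_force: [-0.9, 1.7, 2.0]
opening: 0.0002
```

```bash
python3 look.py 10; python3 arc.py 223 250 10 19
```

```text
14.85 [0.50061865 0.13439696 0.05133871] [-75.16992831  33.39622375] [-0.92100819  1.70546876  2.04040396]
14.95 [-74.86713299  33.02385978] 0.051177019582945515 [ 0.1  0.3 -0.3]
223.0 [-72.5  29.3] {"dp": [-0.0008, -0.0044, -0.0005], "turn": [-3.1, 0, 0]},
226.0 [-70.2  25.7] {"dp": [-0.0008, -0.0086, -0.0012], "turn": [-6.1, 0, 0]},
229.0 [-67.8  22.1] {"dp": [-0.0008, -0.0129, -0.0016], "turn": [-9.1, 0, 0]},
232.0 [-65.2  18.7] {"dp": [-0.0008, -0.0172, -0.0018], "turn": [-12.1, 0, 0]},
235.0 [-62.5  15.4] {"dp": [-0.0008, -0.0215, -0.0018], "turn": [-15.1, 0, 0]},
238.0 [-59.5  12.2] {"dp": [-0.0008, -0.0258, -0.0016], "turn": [-18.1, 0, 0]},
241.0 [-56.4   9.2] {"dp": [-0.0008, -0.0301, -0.0011], "turn": [-21.1, 0, 0]},
244.0 [-53.1   6.4] {"dp": [-0.0008, -0.0343, -0.0004], "turn": [-24.1, 0, 0]},
247.0 [-49.7   3.8] {"dp": [-0.0008, -0.0385, 0.0005], "turn": [-27.1, 0, 0]},
250.0 [-46.2   1.3] {"dp": [-0.0008, -0.0427, 0.0016], "turn": [-30.1, 0, 0]},
```

View pics/side10.png

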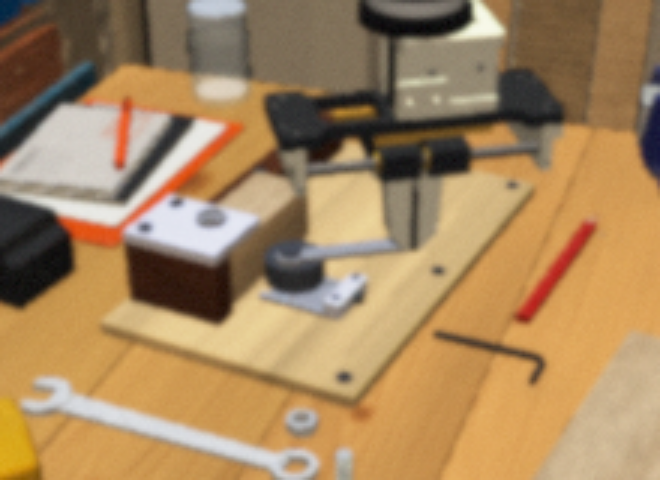

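Request:
move_arm:
  deltas:
    - {"dp":[0,-0.0044,-0.0005],"turn":[-3.1,0,0]}
    - {"dp":[0,-0.0086,-0.0012],"turn":[-6.1,0,0]}
    - {"dp":[0,-0.0129,-0.0016],"turn":[-9.1,0,0]}
    - {"dp":[0,-0.0172,-0.0018],"turn":[-12.1,0,0]}
    - {"dp":[0,-0.0215,-0.0018],"turn":[-15.1,0,0]}
    - {"dp":[0,-0.0258,-0.0016],"turn":[-18.1,0,0]}
    - {"dp":[0,-0.0301,-0.0011],"turn":[-21.1,0,0]}
    - {"dp":[0,-0.0343,-0.0004],"turn":[-24.1,0,0]}
    - {"dp":[0,-0.0385,0.0005],"turn":[-27.1,0,0]}
    - {"dp":[0,-0.0427,0.0016],"turn":[-30.1,0,0]}

```text
time: 15.95
tool_pos: [0.5223, 0.1004, 0.0499]
tool_rot: [1.983, 1.564, 3.106]
contact_force: [-9.9, 1.2, 3.1]
opening: 0.0006
```

```bash
python3 arc.py 251 259 9 19
```

```text
15.95 [-50.17375426   1.68758109] 0.04989991501324617 [-9.9  1.2  3.1]
251.0 [-45.    0.5] {"dp": [-0.0021, -0.0052, 0.0007], "turn": [-0.9, 0, 0]},
252.0 [-43.8  -0.2] {"dp": [-0.0021, -0.0066, 0.0004], "turn": [-1.9, 0, 0]},
253.0 [-42.6  -0.9] {"dp": [-0.0022, -0.0080, 0.0001], "turn": [-2.9, 0, 0]},
254.0 [-41.3  -1.7] {"dp": [-0.0022, -0.0095, -0.0001], "turn": [-3.9, 0, 0]},
255.0 [-40.1  -2.4] {"dp": [-0.0022, -0.0109, -0.0004], "turn": [-4.9, 0, 0]},
256.0 [-38.8  -3. ] {"dp": [-0.0022, -0.0123, -0.0006], "turn": [-5.9, 0, 0]},
257.0 [-37.5  -3.7] {"dp": [-0.0022, -0.0137, -0.0007], "turn": [-6.9, 0, 0]},
258.0 [-36.2  -4.3] {"dp": [-0.0022, -0.0151, -0.0009], "turn": [-7.9, 0, 0]},
259.0 [-34.9  -4.9] {"dp": [-0.0022, -0.0166, -0.0010], "turn": [-8.9, 0, 0]},
```

Request:
move_arm:
  deltas:
    - {"dp":[0,-0.0015,0],"turn":[-1,0,0]}
    - {"dp":[0,-0.003,0],"turn":[-2,0,0]}
    - {"dp":[0,-0.0045,0],"turn":[-3,0,0]}
    - {"dp":[0,-0.006,0],"turn":[-4,0,0]}
    - {"dp":[0,-0.0075,0],"turn":[-4.5,0,0]}
    - {"dp":[0,-0.009,0],"turn":[-4.5,0,0]}
    - {"dp":[0,-0.01,0],"turn":[-4.5,0,0]}

```text
time: 16.65
tool_pos: [0.5298, 0.0954, 0.0495]
tool_rot: [2.02, 1.56, -3.063]
contact_force: [-13.8, -1.8, 4.4]
opening: 0.0005
```

```bash
python3 look.py 11;python3 arc.py 252 256 5 19
```

```text
16.65 [0.52983465 0.09543599 0.04954134] [-42.22879287  -2.47037463] [-13.78983861  -1.8062436    4.39617054]
16.75 [-42.16347406  -2.51202019] 0.04951855503913228 [-12.7  -1.9   4.4]
252.0 [-43.8  -0.2] {"dp": [-0.0025, 0.0022, 0.0018], "turn": [2.4, 0, 0]},
253.0 [-42.6  -0.9] {"dp": [-0.0025, 0.0008, 0.0014], "turn": [1.4, 0, 0]},
254.0 [-41.3  -1.7] {"dp": [-0.0025, -0.0006, 0.0010], "turn": [0.4, 0, 0]},
255.0 [-40.1  -2.4] {"dp": [-0.0025, -0.0020, 0.0007], "turn": [-0.6, 0, 0]},
256.0 [-38.8  -3. ] {"dp": [-0.0025, -0.0034, 0.0004], "turn": [-1.6, 0, 0]},
```

View pics/side11.png

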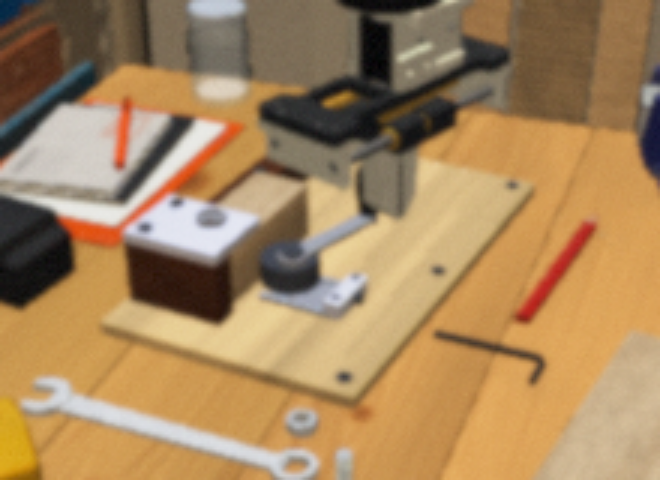

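Request:
move_arm:
  deltas:
    - {"dp":[0,-0.002,0.0005],"turn":[0,0,0]}
    - {"dp":[0,-0.004,0.001],"turn":[0,0,0]}
    - {"dp":[0,-0.004,0.001],"turn":[0,0,0]}
    - {"dp":[0,-0.004,0.001],"turn":[0,0,0]}

```text
time: 17.15
tool_pos: [0.5317, 0.0947, 0.0492]
tool_rot: [2.029, 1.555, -3.054]
contact_force: [-19.6, -3.3, 10.8]
opening: 0.0005
```

```bash
python3 arc.py 252 256 5 19
```

```text
17.15 [-40.32468217  -3.04928849] 0.049196515932656976 [-19.6  -3.3  10.8]
252.0 [-43.8  -0.2] {"dp": [-0.0028, 0.0041, 0.0018], "turn": [2.5, 0, 0]},
253.0 [-42.6  -0.9] {"dp": [-0.0028, 0.0028, 0.0014], "turn": [1.5, 0, 0]},
254.0 [-41.3  -1.7] {"dp": [-0.0028, 0.0014, 0.0011], "turn": [0.5, 0, 0]},
255.0 [-40.1  -2.4] {"dp": [-0.0028, -0.0000, 0.0007], "turn": [-0.5, 0, 0]},
256.0 [-38.8  -3. ] {"dp": [-0.0028, -0.0014, 0.0004], "turn": [-1.5, 0, 0]},
```

Request:
move_arm:
  deltas:
    - {"dp":[0,0.01,0],"turn":[0,0,0]}
    - {"dp":[0,0.03,0],"turn":[0,0,0]}
    - {"dp":[-0.03,0.05,0],"turn":[0,0,0]}
    - {"dp":[-0.07,0.07,0],"turn":[0,0,0]}
    - {"dp":[-0.11,0.09,-0.02],"turn":[0,0,0]}
    - {"dp":[-0.15,0.1,-0.06],"turn":[0,0,0]}
    - {"dp":[-0.18,0.1,-0.1],"turn":[0,0,0]}
    - {"dp":[-0.2,0.1,-0.14],"turn":[0,0,0]}
    - {"dp":[-0.2,0.1,-0.19],"turn":[0,0,0]}
    - {"dp":[-0.2,0.1,-0.23],"turn":[0,0,0]}

```text
time: 18.15
tool_pos: [0.3622, -0.0853, 0.2518]
tool_rot: [-1.699, 1.566, -0.499]
contact_force: [1.9, -0.2, -1.0]
opening: 0.0006
```

```bash
python3 look.py 12
python3 - <<'E'
from h import *
from cell import robot
ci=robot.camera_info("top");W=world(ci,np.load("top.npy"));z=W[...,2]
J=(W[...,:2]-J0)*1000;c,s_=np.cos(JA),np.sin(JA);x=c*J[...,0]+s_*J[...,1];y=-s_*J[...,0]+c*J[...,1]
m=(z>.053)&(z<.06)&(x>15)&(x<80)&(y<75)&(y>-30)
print("block",m.sum(),rect(np.stack([x[m],y[m]],1)/1000),np.percentile(y[m],1), z[m].mean())
m=(z>.07)&(z<.09)&(x>-90)&(x<10)&(y<60)&(y>-60)
k=np.array([x[m].mean(),y[m].mean()]);print("knob",m.sum(),k)
for px in(-1,-5): print(np.radians(np.degrees(np.arctan2(k[1]-70,k[0]-px))%360-120))
m=(z>.066)&(z<.075)&(x>15)&(x<100)&(y>60)
print("plate",rect(np.stack([x[m],y[m]],1)/1000))
print(robot.observe()['contact_force'])
E
```

```text
18.15 [ 0.36217332 -0.08527596  0.25177083] [-191.11286366 -198.94089144] [ 1.92281562 -0.17569928 -1.01109764]
block 724 (array([47.7, 34.6]), array([79.6, 45.6]), 89.72) -4.14958273700625 0.05540764490124829
knob 73 [-24.18978637  -6.42888214]
2.323405605293074
2.3719987241936566
plate (array([ 58.7, 423.7]), array([697.5,  75.7]), 89.81)
[-0.51386774  0.62304211  0.53234586]
```

View pics/z12.png

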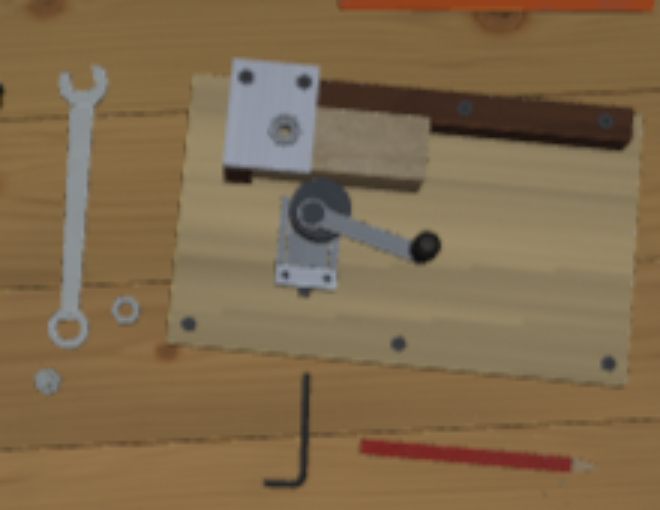

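View pics/side12.png

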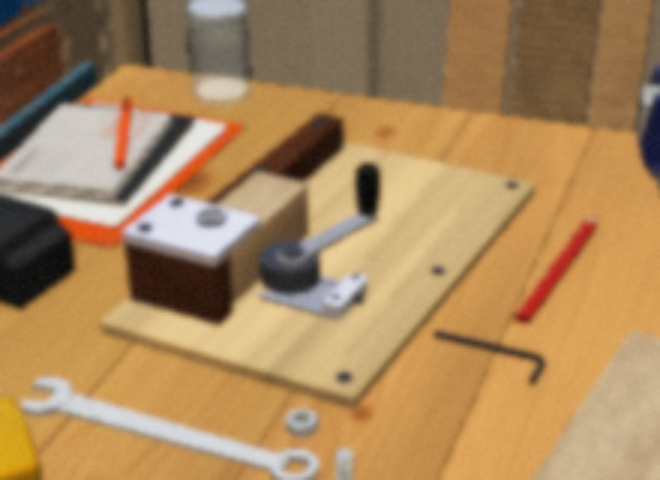

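```bash
python3 -c "
from cell import robot
print(robot.hand_in())"
```

```text
the job is handed in; nothing more can be done
None
```

I pushed the block against the fence, slid it under the bush plate to the end stop, pressed it to the fence again, then swung the cam lever to its end. The arm then backed off, clear of everything, and I handed the job in at about 18 s.

Last checks, from forces and camera images:
- **Fence and alignment:** the re-push stopped firm at 7 N, and the block measured x = 47.7 mm against a seat of about 47.5 mm. It was in line with the fence to about 0.3° (0.005 rad).
- **End stop:** the push stopped firm at about 6 N. 79.6 mm of the block showed beyond the plate edge, against about 79.4 mm expected for a seated block. The block's end sat about 1 mm further along than the stop position I estimated from the plate, within that estimate's error.
- **Cam lever:** it took 20 N at the end with hardly any movement. The camera put the angle at 2.32 to 2.37 rad, the range coming from how far the spring slide had given. I had no direct reading of the cam's clamping force.
- **Tools and parts:** the spanner, nut, bolt, hex key and pencil were where they started in the last close-up. The tape measure was not checked at the end, but the arm did not go near it.

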